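# Clip the die ring onto its mandrel

## Task

Take the larger of the two open retaining clips by its upright lug and push it sideways into the groove of the mandrel, on top of the washer and under the head, until it is fully home. Let go of it there, lying flat. Leave the smaller clip where it lies.

Things in the scene. Friction and masses are not known exactly. Their poses are not given: they have to be found in the camera images.
- mandrel: Upright round steel mandrel fixed to the bench, 61 mm high: dark foot 100 mm across, pale die ring 68 mm across, washer 72 mm across with its top at z = 32 mm, then the groove (core 24 mm across, 12 mm high, open all round), then a head 40 mm across whose underside slopes up from 44 mm at the core to 49 mm at the rim. Origin: on the axis at bench level; z up.
- clip: Larger clip, loose steel, 0.12 kg: flat horseshoe 6 mm thick, 64 mm wide. Slot opens to +x: 28 mm wide, round closed end, flaring to 48 mm at the arm tips (x = +28 mm). Upright grip lug at the tail: centre x = -52 mm, 22 mm wide in y, 16 mm in x, top 34 mm above the underside. Origin: centre of the slot's round end, at the underside (on the mandrel's axis when home); z up.
- small_clip: Smaller clip of the same shape, loose on the bench, 38 mm wide, slot 17 mm wide (too narrow for the groove), lug 18 mm wide and 26 mm high, centred at x = -36 mm. Origin: centre of the slot's round end, at the underside; +x toward its mouth, z up.

How it is judged:
At the end, for the whole second after the job is handed in: The larger clip is in the mandrel's groove, at rest and lying flat on the washer (within 10 degrees), with the centre of its slot's round end within 7 mm of the mandrel's axis (horizontal distance between clip and mandrel below 0.007 m and z of clip in the frame of mandrel between 0.028 and 0.042 m and angle between clip's own z axis and vertical below 0.175 rad and linear speed of clip below 0.02 m/s); the robot touches nothing.
It fails at once if the smaller clip is moved more than 30 mm (distance of small_clip from where it was at the start of the episode above 0.03 m).
It also fails if it takes over 34 s, if anything falls off the work surface, if the arm or the gripper's body presses on something with over 40 N, if the wrist force passes 120 N, or if a joint passes its speed limit or range.

## Robot

A 6-joint arm with a two-finger parallel gripper is mounted at the origin on a cart in front of the work surface, level with it; the furniture and walls round the work are solid. World frame = base frame: x ahead of the robot, y to its left, z up, the work surface at z = 0. Lengths are in m, angles in rad, forces in N, time in s.
With the tool pointing down it reaches from about 0.275 to 0.875 m from the base axis. Payload 12.5 kg.
Tool frame: the origin (TCP) lies on the centre line of the jaws, within the pads' length; the fingertips stand r.finger_overhang ahead of it and the grasp point (between the pads) lies 3 mm ahead of it (r.finger_overhang is the distance from the TCP to the fingertips, in m); z points along the fingers, y is the direction in which the jaws open and shut (so a half turn about z gives the same grasp; the last joint's range is limited). The gripper opens to 85 mm and grips with 20 to 120 N. Pads are 22 mm wide; open, the fingers measure 114 mm over their backs; the gripper's body (76 mm by 85 mm) begins 54 mm behind the grasp point. The pads swing forward as they close: fully open they stand 13 mm farther back than shut.
Start: joints at [-1.2, 0.351, 1.652, -0, 1.139, -0.085], TCP at [0.242, -0.494, 0.253] pointing down, gripper open.
Joint ranges: [-2.75, 2.75], [-0.79, 2.1], [0.01, 2.65], [-1.57, 4.71], [0.07, 3.14], [-2.87, 2.87]. Speed limits (rad/s): [2.22, 2.22, 2.79, 3.14, 3.14, 3.14].

## Interface

Orientations are given as a unit quaternion [x, y, z, w].
In Python, from cell import r, optics gives the robot as it stands. The module is installed in compiled form; this text tells all that it offers. Calls block until the motion is done:
- r.move_to(position, orientation): joint-space move of the TCP to a pose.
- r.move_linear(position, rot=None, vel=0.15): straight line of the TCP; rot=None keeps the orientation; vel is the mean speed in m/s.
- r.set_joints(angles): joint-space move.
- r.set_gripper(opening, squeeze=None): opening from 0.0 (shut) to 1.0 (fully open); squeeze is the grip in N (None keeps the last); returns when the fingers have stopped.
- r.sleep(seconds).
- r.inverse_kinematics(position, orientation): joint angles nearest the present ones, or None.
- optics.get_image(name): name is "side" or "top" or "wrist"; returns a dict with "pixels" (420x560x3 uint8, red, green, blue), "depth" (420x560 float32, m along the optical axis (not along the pixel's ray), 0 where there is no reading), "fx", "fy", "cx", "cy" (pixels), "camera_from_world" (4x4, takes a point from world to camera coordinates); the wrist camera has in their place "mount" (4x4, takes a point from camera to tool coordinates, whose origin is the TCP and whose axes are the flange's). Camera axes: x right, y down, z forward; pixel columns grow to the right and rows downward; lengths in m; the calibration is good to about 2 mm. The wrist camera is an equidistant fisheye: a pixel r from the principal point sees the ray r / f radians off the axis. A picture is of the moment at which its call begins: read the wrist's pose just before it.
A pose or a line that the arm cannot do raises r.PlanningError and nothing moves.
- r.hand_in(): hands the job in, once; it reports no verdict.
Readings, each from a call of its own:
- r.current_t(): time.
- r.current_q(): joint angles.
- r.current_qvel(): joint speeds.
- r.current_effort(): joint torques, N m.
- r.current_tool_pos(): TCP position.
- r.current_ee_rot(): TCP orientation.
- r.current_contact_force(): force on the tool from outside, world axes, zero at the start.
- r.current_torque(): the same for the moment, N m.
- r.current_opening(): opening from 0.0 (shut) to 1.0 (fully open).
Only numpy, scipy, OpenCV 4.12 (cv2) and the standard library are available. Lean on these libraries where they do the work, as an engineer would, in place of code of your own. Each camera call takes 0.05 s, during which the arm holds its last target. There are 200 camera calls.

## Working session

There is one attempt and no reset: what is moved stays moved. The work goes in short steps, each a Python script; the robot and the scene stay as the last script left them, time stands still between calls to the robot, and variables do not carry over. Pictures are saved under pics/ and viewed, about 8 in all and at most 12, crops included, and the job is handed in when it is done.

```bash
mkdir -p pics
python3 - <<'E'
from cell import r, optics
import cv2,numpy as np
ims=[]
for n in("top","side"):
    d=optics.get_image(n); np.savez(f"{n}.npz",**d); ims.append(d["pixels"][:,:,::-1])
    print(n,d["fx"],d["cx"],d["cy"],np.round(d["camera_from_world"],3).tolist())
    cv2.imwrite(f"pics/{n}0.png",ims[-1])
print(r.current_t(),r.finger_overhang)
E
```

```text
top 485.1201089933905 276.39503243658197 203.5424575445666 [[-0.057, -0.998, -0.004, -0.051], [-0.976, 0.056, -0.211, 0.582], [0.211, -0.008, -0.977, 1.004], [0.0, 0.0, 0.0, 1.0]]
side 388.24506484378196 279.46399842508487 206.72367339357078 [[0.999, -0.046, 0.009, -0.573], [-0.023, -0.638, -0.77, -0.007], [0.041, 0.769, -0.638, 0.926], [0.0, 0.0, 0.0, 1.0]]
0.1 0.022
```

View pics/top0.png

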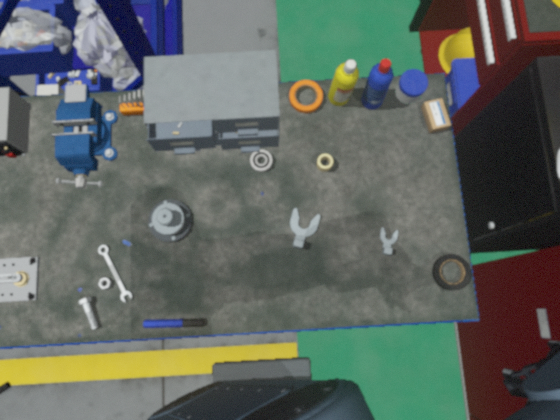

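View pics/side0.png

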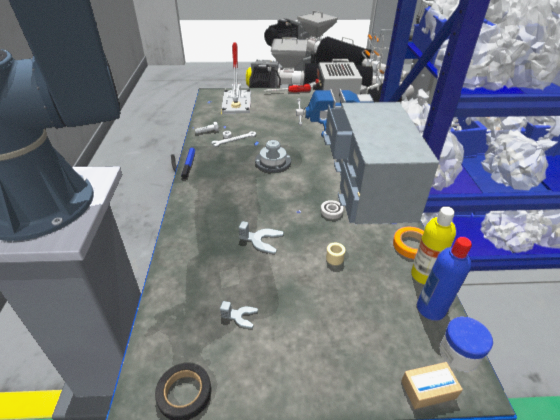

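The top view shows the larger clip at about (303,228) with its lug at (299,243), the mandrel at (170,217), and the small clip at (389,240). The side view agrees: the clip is at (262,238) with its lug at (244,234). Next I'll measure them.

```bash
cat > h.py <<'E'
import numpy as np,cv2
def cloud(d):
    v,u=np.mgrid[:420,:560]; z=d["depth"].astype(float)
    p=np.stack([(u-d["cx"])/d["fx"]*z,(v-d["cy"])/d["fy"]*z,z,np.ones_like(z)],-1)
    p=p@np.linalg.inv(d["camera_from_world"]).T; p[z==0]=np.nan
    return p[...,:3]
E
python3 - <<'E'
from h import *
for n,boxes in (("top",dict(mandrel=(140,190,205,250),clip=(280,200,330,258),small=(372,222,406,262))),("side",dict(mandrel=(245,130,300,178),clip=(232,215,290,258),small=(212,295,265,332)))):
    d=np.load(n+".npz"); P=cloud(d)
    for k,(a,b,c,e) in boxes.items():
        q=P[b:e,a:c].reshape(-1,3); col=d["pixels"][b:e,a:c].reshape(-1,3)
        print(n,k,"bench z",np.round(np.nanpercentile(q[:,2],[5,20,50,90,99]),4))
        for lo,hi in ((.003,.011),(.015,.024),(.024,.04),(.053,.07)):
            m=(q[:,2]>lo)&(q[:,2]<hi); 
            if m.sum()>4: print("  ",lo,hi,m.sum(),"mean",np.round(q[m].mean(0),4),"mid",np.round((q[m].min(0)+q[m].max(0))/2,4),"ext",np.round(np.ptp(q[m],0),4))
E
```

```text
top mandrel bench z [-0.0031 -0.0011  0.0016  0.0331  0.0623]
   0.003 0.011 611 mean [0.5619 0.1573 0.0076] mid [0.5685 0.1572 0.007 ] ext [0.1433 0.1484 0.0079]
   0.015 0.024 26 mean [0.5458 0.152  0.0168] mid [0.5642 0.1651 0.0177] ext [0.0845 0.0846 0.0053]
   0.024 0.04 519 mean [0.563  0.1591 0.0316] mid [0.566  0.1617 0.0316] ext [0.0697 0.0711 0.0114]
   0.053 0.07 253 mean [0.5647 0.1609 0.0597] mid [0.5649 0.1619 0.0601] ext [0.038  0.0397 0.0132]
top clip bench z [-0.0036 -0.0018  0.0002  0.0058  0.0341]
   0.003 0.011 515 mean [ 0.5325 -0.1432  0.0055] mid [ 0.5282 -0.144   0.007 ] ext [0.1355 0.1132 0.008 ]
   0.015 0.024 5 mean [ 0.4868 -0.1238  0.0189] mid [ 0.4865 -0.1256  0.0191] ext [0.0069 0.0178 0.0072]
   0.024 0.04 73 mean [ 0.4925 -0.1281  0.0331] mid [ 0.4926 -0.1277  0.0313] ext [0.0188 0.0226 0.0123]
top small bench z [-0.0035 -0.0018  0.0002  0.0064  0.027 ]
   0.003 0.011 210 mean [ 0.4952 -0.3347  0.0054] mid [ 0.488  -0.3372  0.007 ] ext [0.0923 0.0761 0.0079]
   0.015 0.024 26 mean [ 0.4647 -0.3251  0.0216] mid [ 0.4659 -0.327   0.0199] ext [0.0172 0.0
[... 637 characters left out ...]
48]
   0.003 0.011 482 mean [ 0.5294 -0.1426  0.0064] mid [ 0.5294 -0.1296  0.0068] ext [0.1237 0.1218 0.0075]
   0.015 0.024 33 mean [ 0.4901 -0.1361  0.0193] mid [ 0.4903 -0.1318  0.0193] ext [0.0192 0.018  0.0082]
   0.024 0.04 83 mean [ 0.4908 -0.1317  0.0324] mid [ 0.4908 -0.1294  0.0303] ext [0.0191 0.0235 0.0123]
side small bench z [-0.001  -0.0001  0.0009  0.0073  0.0269]
   0.003 0.011 333 mean [ 0.4905 -0.335   0.0061] mid [ 0.4846 -0.3266  0.0068] ext [0.0893 0.0641 0.0076]
   0.015 0.024 40 mean [ 0.4639 -0.3338  0.0192] mid [ 0.463  -0.3284  0.0194] ext [0.0173 0.0191 0.0086]
   0.024 0.04 79 mean [ 0.4637 -0.328   0.0262] mid [ 0.4634 -0.3277  0.0264] ext [0.017  0.0185 0.0046]
```

```bash
cat >> h.py <<'E'
from scipy.spatial.transform import Rotation as Ro
def quat(yaw,flip=False):
    c,s=np.cos(yaw),np.sin(yaw); x=np.array([c,s,0]); 
    if flip: x=-x
    z=np.array([0,0,-1.]); return Ro.from_matrix(np.stack([x,np.cross(z,x),z],1)).as_quat()
def wrist_cloud(d,pos,rot):
    v,u=np.mgrid[:420,:560]; a=(u-d["cx"])/d["fx"]; b=(v-d["cy"])/d["fy"]; th=np.hypot(a,b)+1e-9
    k=np.tan(th)/th; z=d["depth"].astype(float)
    p=np.stack([a*k*z,b*k*z,z,np.ones_like(z)],-1); p[(z==0)|(th>1.3)]=np.nan
    T=np.eye(4); T[:3,:3]=Ro.from_quat(rot).as_matrix(); T[:3,3]=pos
    return (p@(T@d["mount"]).T)[...,:3]
def look(name):
    from cell import r,optics
    pos,rot=r.current_tool_pos(),r.current_ee_rot(); d=optics.get_image("wrist")
    cv2.imwrite(f"pics/{name}.png",d["pixels"][:,:,::-1]); P=wrist_cloud(d,pos,rot)
    np.savez(name+".npz",P=P,pos=pos,rot=rot,**d); return d,P
E
python3 - <<'E'
from h import *
from cell import r
print(Ro.from_quat(r.current_ee_rot()).as_matrix().round(2).tolist())
for f in(0,1): print(f,np.round(r.inverse_kinematics([.5,-.14,.2],quat(-.22,f)),2), np.round(r.inverse_kinematics([.44,.16,.1],quat(-.0,f)),2))
q0=r.inverse_kinematics([.5,-.14,.2],quat(-.22,0));q1=r.inverse_kinematics([.5,-.14,.2],quat(-.22,1))
f=int(np.abs(q1-r.current_q()).max()<np.abs(q0-r.current_q()).max()); print(f)
r.move_to([.5,-.14,.2],quat(-.22,f)); d,P=look("w1")
print(r.current_t(),d["mount"].round(3).tolist())
E
```

```text
[[0.9, 0.44, -0.0], [0.44, -0.9, 0.0], [0.0, -0.0, -1.0]]
0 [-0.36  0.36  1.78 -0.    1.    1.43] [ 0.25  0.44  1.98 -0.    0.72  1.82]
1 [-0.36  0.36  1.78 -0.    1.   -1.71] [ 0.25  0.44  1.98 -0.    0.72 -1.32]
0
1.7667 [[-0.001, -0.946, -0.323, 0.082], [1.0, -0.001, -0.0, -0.0], [0.0, -0.323, 0.946, -0.12], [0.0, 0.0, 0.0, 1.0]]
```

View pics/w1.png

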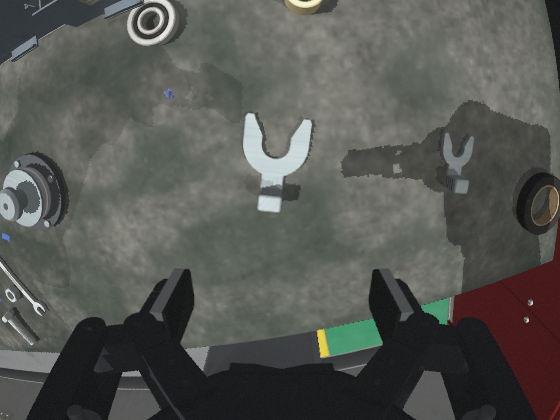

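The wrist view shows the clip clearly: tips at (250,115) and (305,123), lug top at (269,202). The mandrel is at the left edge near (15,200).

Run:
```python
from h import *
d=np.load("w1.npz"); P=d["P"]; px=d["pixels"]; print(d["pos"].round(4))
g=cv2.cvtColor(px,cv2.COLOR_RGB2GRAY); m=np.zeros_like(g); m[100:220,230:325]=g[100:220,230:325]>150
n,l,s,c=cv2.connectedComponentsWithStats(m); i=1+s[1:,4].argmax(); m=l==i; q=P[m]; q=q[np.isfinite(q).all(1)]
print(s[i]); pl=q[(q[:,2]<.012)]; lg=q[q[:,2]>.026]
print("z",np.median(pl[:,2]),np.median(lg[:,2]),"lug",lg.mean(0).round(4),((lg.max(0)+lg.min(0))/2).round(4),np.ptp(lg,0).round(4), "plate", pl.mean(0).round(4))
yaw=-.2
for _ in range(6):
    ax=np.array([np.cos(yaw),np.sin(yaw)]);n_=np.array([-ax[1],ax[0]])
    a=pl[:,:2]@ax;b=pl[:,:2]@n_
    bins=np.linspace(a.min()+.002,a.max()-.002,25); mid=[];xs=[];w=[]
    for lo,hi in zip(bins[:-1],bins[1:]):
        k=(a>=lo)&(a<hi)
        if k.sum()>8: xs.append((lo+hi)/2);mid.append((b[k].min()+b[k].max())/2);w.append(np.ptp(b[k]))
    xs,mid,w=map(np.array,(xs,mid,w)); k=w>.05; sl,b0=np.polyfit(xs[k],mid[k],1); yaw+=np.arctan(sl)
print("yaw",yaw,"maxwidth",w.max(),"tip a",a.max(),"amin",a.min(),"b0 ctr",mid[k].mean())
o=ax*(a.max()-.028)+n_*mid[k].mean(); print("origin",o,"lug pred",o-ax*.052, "lug a,b", lg[:,:2].mean(0)@ax-a.max()+.028, lg[:,:2].mean(0)@n_-mid[k].mean(),"lug ext",np.ptp(lg[:,:2]@ax),np.ptp(lg[:,:2]@n_))
```

```text
[ 0.4999 -0.1406  0.2001]
[ 243  113   69   75 2385]
  return _methods._mean(a, axis=axis, dtype=dtype,
  ret = ret.dtype.type(ret / rcount)
<stdin>:6: RuntimeWarning: Mean of empty slice.
  ret = um.true_divide(
Traceback (most recent call last):
ValueError: zero-size array to reduction operation maximum which has no identity
```

```bash
cat >> h.py <<'E'
def measure(P,px,box):
    """clip pose from plate pixels; returns origin xy, yaw, lug centre"""
    x0,y0,x1,y1=box; g=cv2.cvtColor(px,cv2.COLOR_RGB2GRAY); m=np.zeros(g.shape,bool); m[y0:y1,x0:x1]=g[y0:y1,x0:x1]>140
    q=P[m]; q=q[np.isfinite(q).all(1)]; pl=q[q[:,2]<.014]; lg=q[q[:,2]>.026]
    yaw=-.2
    for _ in range(6):
        ax=np.array([np.cos(yaw),np.sin(yaw)]);n_=np.array([-ax[1],ax[0]])
        a=pl[:,:2]@ax;b=pl[:,:2]@n_; e=np.linspace(a.max()-.06,a.max()-.003,22); R=[]
        for lo,hi in zip(e[:-1],e[1:]):
            k=(a>=lo)&(a<hi)
            if k.sum()>8: R.append(((lo+hi)/2,(b[k].min()+b[k].max())/2,np.ptp(b[k])))
        R=np.array(R); k=R[:,2]>.045; yaw+=np.arctan(np.polyfit(R[k,0],R[k,1],1)[0])
    o=ax*(a.max()-.028)+n_*R[k,1].mean(); L=lg[:,:2].mean(0)
    print("plate z",np.median(pl[:,2]),"lug z",np.median(lg[:,2]),"width",R[:,2].max(),"lug ext",np.ptp(lg[:,:2]@ax),np.ptp(lg[:,:2]@n_))
    print("origin",o,"yaw",yaw,"lug",L,"lug in clip",(L-o)@ax,(L-o)@n_)
    return o,yaw,L
E
python3 - <<'E'
from h import *
d=np.load("w1.npz"); P=d["P"]
measure(P,d["pixels"],(235,105,325,218))
q=P[140:240,0:75].reshape(-1,3)
for lo,hi in((.029,.035),(.055,.07)):
    m=(q[:,2]>lo)&(q[:,2]<hi); print(m.sum(),q[m].mean(0),np.ptp(q[m],0))
E
```

```text
plate z 0.005505517991160613 lug z 0.03339351978526933 width 0.0652896393042876 lug ext 0.015653977528975238 0.021121920546008394
origin [ 0.54025243 -0.14394657] yaw -0.330315199609905 lug [ 0.49133457 -0.12692114] lug in clip -0.05179501365429772 0.00031454821544230234
1223 [0.56445365 0.15202351 0.03158065] [0.07140307 0.0644724  0.0059518 ]
521 [0.5635358  0.15752876 0.05956859] [0.03904061 0.03487423 0.00740545]
```

Run:
```python
from h import *
from cell import r
L=[.4913,-.1269]; y=-.33
r.move_to([*L,.09],quat(y)); r.move_linear([*L,.031],vel=.1)
print("down",r.current_contact_force().round(1))
r.set_gripper(0.0,60); print("open",r.current_opening(),r.current_tool_pos().round(4),r.current_contact_force().round(1))
r.move_linear([*L,.12],vel=.15); print("lift",r.current_opening(),r.current_contact_force().round(2))
r.move_to([.564-.052-.085,.16,.12],quat(0.)); look("w2"); print(r.current_t(),r.current_opening())
```

```text
down [-0.2 -0.2 -0.6]
open 0.2445398692049325 [ 0.4914 -0.1269  0.0313] [-0.8  1.   6. ]
lift 0.2402854829945679 [ 0.87 -0.2  -2.22]
5.5583 0.24410401455670053
```

View pics/w2.png

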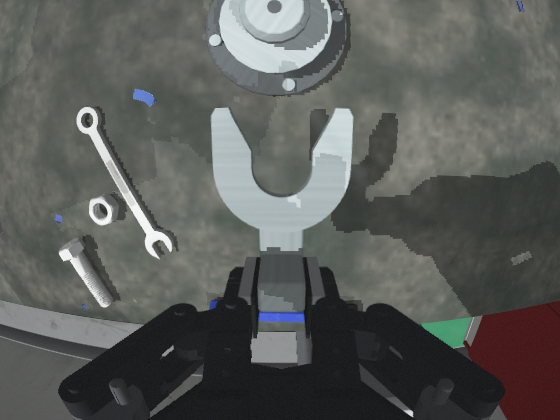

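The clip is held straight. Its tips are at (220,110) and (343,110), and the mandrel head is at (274,8). Next I'll measure the clip's height, tilt and lateral offset, and the mandrel's position.

Run:
```python
from h import *
d=np.load("w2.npz"); P=d["P"]; print(d["pos"])
q=P[100:245,205:360].reshape(-1,3); q=q[(q[:,2]>.07)&(q[:,2]<.12)]
A=np.c_[q[:,:2]-d["pos"][:2],np.ones(len(q))]; c=np.linalg.lstsq(A,q[:,2],rcond=None)[0]
print("plane slopes x,y, z at tcp",c, "resid",(A@c-q[:,2]).std(),"min,max",q.min(0),q.max(0))
for lo,hi in((.445,.46),(.46,.475),(.475,.49),(.49,.505)):
    s=q[(q[:,0]>lo)&(q[:,0]<hi)]; 
    if len(s): print(lo,"ymid",(s[:,1].min()+s[:,1].max())/2,np.ptp(s[:,1]))
q=P[:100,190:360].reshape(-1,3)
for lo,hi in((.029,.035),(.057,.065)):
    m=(q[:,2]>lo)&(q[:,2]<hi); s=q[m]
    x0,y0,k=np.linalg.lstsq(np.c_[2*s[:,:2],np.ones(len(s))],(s[:,:2]**2).sum(1),rcond=None)[0]
    print(m.sum(),s.min(0),s.max(0),"ymid",(s[:,1].min()+s[:,1].max())/2,"xfront->axis(washer/head)",s[:,0].min()+.036,s[:,0].min()+.020)
```

```text
[0.427406   0.15937547 0.11982667]
plane slopes x,y, z at tcp [ 0.00043644 -0.00032933  0.09384721] resid 0.0009560222033020301 min,max [0.43992882 0.12725128 0.08692115] [0.50698351 0.19166361 0.09672632]
0.445 ymid 0.15941504110460614 0.051599001119597254
0.46 ymid 0.15935793949299004 0.06281779936353343
0.475 ymid 0.15949028073252985 0.06434665702065603
0.49 ymid 0.15935474416820045 0.06420693504325697
4366 [0.52748291 0.12734895 0.02906758] [0.57827026 0.1990132  0.03455629] ymid 0.16318107455347636 xfront->axis(washer/head) 0.5634829091340693 0.5474829091340693
2210 [0.54405317 0.14412858 0.05700069] [0.5684802  0.18220181 0.06310699] ymid 0.16316519796854356 xfront->axis(washer/head) 0.5800531733806676 0.5640531733806676
```

Run:
```python
from h import *
from cell import r
r.move_linear([.427,.1635,.067],vel=.12); r.sleep(.2); d,P=look("w3"); print(r.current_tool_pos().round(4),r.current_contact_force().round(1),r.current_t())
for nm,zr,xr in(("plate",(.036,.046),(.46,.505)),("washer",(.028,.0345),(.52,.60)),("head",(.056,.065),(.54,.6))):
    q=P.reshape(-1,3); m=(q[:,2]>zr[0])&(q[:,2]<zr[1])&(q[:,0]>xr[0])&(q[:,0]<xr[1])&(abs(q[:,1]-.163)<.05); s=q[m]
    if len(s): print(nm,len(s),s.min(0).round(4),s.max(0).round(4),"ymid",(s[:,1].min()+s[:,1].max())/2,"medz",np.median(s[:,2]))
```

```text
[0.4273 0.1635 0.0676] [-0.1 -0.5 -1.1] 6.4
plate 7617 [0.46   0.1315 0.036 ] [0.505  0.1959 0.0446] ymid 0.16369030088777303 medz 0.0419088604455313
washer 6036 [0.5274 0.1277 0.0284] [0.5619 0.1991 0.0341] ymid 0.1634158049697405 medz 0.03155446678478102
head 1010 [0.5434 0.1475 0.056 ] [0.5521 0.1794 0.0625] ymid 0.16345682380626034 medz 0.05890103771798891
```

View pics/w3.png

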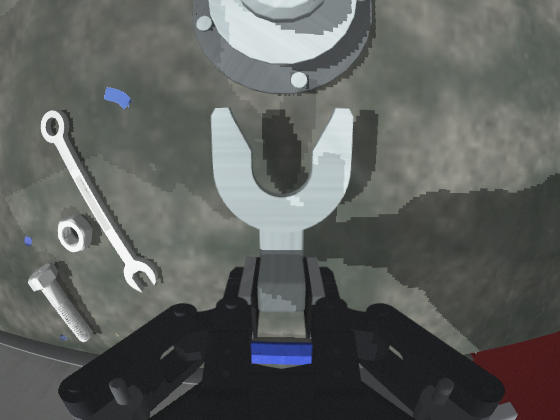

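The clip and mandrel are aligned in y to 0.3 mm. The plate's underside is about 36 mm up and the washer top at 32 mm. I'll insert in steps and watch the force.

Run:
```python
from h import *
from cell import r
for x in(.45,.47,.485,.495,.502,.507,.510,.512,.5135):
    r.move_linear([x,.1634,.0665],vel=.08); f=r.current_contact_force(); print(x,r.current_tool_pos().round(4),f.round(1),r.current_opening().__round__(3))
    if abs(f).max()>15: break
r.sleep(.2); look("w4"); print(r.current_t(),r.current_tool_pos(),r.current_contact_force().round(1))
```

```text
0.45 [0.4499 0.1633 0.0664] [ 0.9  0.  -2.3] 0.241
0.47 [0.4698 0.1633 0.0663] [ 0.1 -0.  -2. ] 0.244
0.485 [0.4848 0.1633 0.0664] [-0.2 -0.5 -1.4] 0.242
0.495 [0.4949 0.1634 0.0664] [ 0.2 -0.4 -0.9] 0.245
0.502 [0.5021 0.1634 0.0665] [-1.3 -1.2 -1.8] 0.244
0.507 [0.5072 0.1634 0.0665] [-0.3 -0.4 -1.8] 0.244
0.51 [0.5101 0.1634 0.0665] [-0.3 -0.1 -0.8] 0.242
0.512 [0.5121 0.1634 0.0665] [-0.2 -0.6 -2.2] 0.244
0.5135 [0.5132 0.1634 0.0664] [-2.4  0.1 -0.9] 0.245
9.3583 [0.51319645 0.16335898 0.06639328] [-3.5  0.  -1. ]
```

View pics/w4.png

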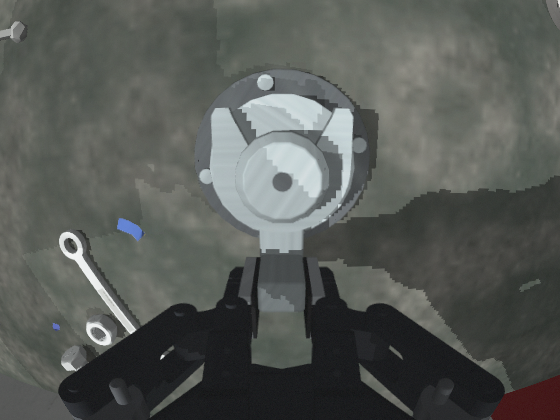

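The clip is in the groove under the head. A light contact of −3.5 N began at x=0.513, which is the closed end meeting the core. I'll back off 1 mm, lower to the washer, release and retreat.

Run:
```python
from h import *
from cell import r,optics
for z in(.0645,.0635,.0628,.0622,.0616):
    r.move_linear([.5123,.1634,z],vel=.03); f=r.current_contact_force(); print(z,r.current_tool_pos().round(4),f.round(1))
    if f[2]>3: break
r.set_gripper(.6); print(r.current_opening())
p=r.current_tool_pos(); r.move_linear([p[0],p[1],.12],vel=.12)
r.move_linear([.44,.1634,.15],vel=.15); r.sleep(.2); d,P=look("w5")
print(r.current_t(),r.current_contact_force().round(1))
q=P.reshape(-1,3); q=q[np.isfinite(q).all(1)]
lg=q[(abs(q[:,0]-.512)<.02)&(abs(q[:,1]-.163)<.025)&(q[:,2]>.055)&(q[:,2]<.075)&(q[:,0]<.53)]
pl=q[(q[:,0]>.52)&(q[:,0]<.6)&(abs(q[:,1]-.1634)<.034)&(q[:,2]>.0355)&(q[:,2]<.043)]
for n,s in(("lug",lg),("plate",pl)):
    if len(s): print(n,len(s),np.median(s,0).round(4),s.min(0).round(4),s.max(0).round(4))
A=np.c_[pl[:,:2]-[.5634,.1634],np.ones(len(pl))]; print("plane",np.linalg.lstsq(A,pl[:,2],rcond=None)[0])
```

```text
0.0645 [0.5126 0.1634 0.0645] [ 0.3 -0.3 -1.8]
0.0635 [0.5124 0.1634 0.0635] [-0.4 -1.5 -1.5]
0.0628 [0.5124 0.1634 0.0633] [-3.1 -0.1  5.8]
0.5984377400095928
12.0583 [-1.   0.5 -0.2]
lug 880 [0.5124 0.1637 0.0653] [0.5039 0.1527 0.058 ] [0.52   0.1744 0.0673]
plate 3656 [0.5502 0.1637 0.0375] [0.5203 0.1312 0.0355] [0.592  0.1957 0.0401]
plane [0.00706698 0.00057339 0.03758476]
```

View pics/w5.png

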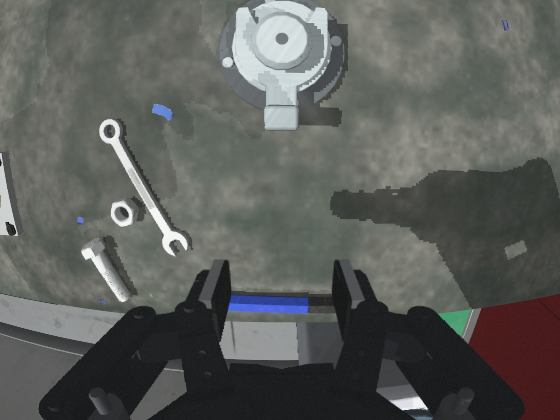

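The clip lies flat in the groove (slope 0.4°, plate top at 37.6 mm, lug top at 65 mm). Its lug at (281,118) is free and the gripper is clear, so I'm handing in.

```bash
python3 -c "
from cell import r
r.hand_in()"
```

```text
the job is handed in; nothing more can be done
```

The larger clip is in the mandrel's groove, released and lying flat on the washer. I handed the job in at about 12 s of the 34 s; it reports no verdict.

- **Insertion:** I gripped the clip by its lug and slid it in along x, 4 mm above the washer. The closed end of the slot touched the core with about 3.5 N. I then backed off about 1 mm, lowered it onto the washer (about 6 N contact) and let go.
- **Last checks:**
  - The plate top is at z ≈ 37.6 mm (38 expected) and the tilt about 0.4°.
  - The lug is at (0.5124, 0.1637), which puts the slot centre about 1 mm from the axis at (0.5634, 0.1634); 7 mm is allowed.
  - The gripper is clear of everything.
- **Disagreement:** The fixed cameras placed the mandrel about 3 mm lower in y than the wrist camera did. I used the wrist reading, because it showed clip and mandrel in one view, and the fit bore it out.
- **Not checked:** I did not measure the smaller clip again at the end, but the arm never went near it.

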